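# Set the bearing play of a road wheel on the rotary assembly stand

### The job

Set the wheel bearing on the assembly stand: press the sprung T-handle of the spindle lock down, turn it clockwise to its stop and let go, so that it stays latched down and keeps the spindle from turning. Then screw the big knurled nut on top of the wheel clockwise until it bottoms out, back it off a quarter turn, and finish with the nut still gripped in the fingers there, so it cannot creep before it is pinned. Leave the loose parts and tools on the bench where they are.

Things in the scene. Friction and masses are not known exactly. Their poses are not given: they have to be found in the camera images.
- stand: grey cast rotary stand bolted down, 240 mm across; origin on its vertical spindle axis at bench height, z up. On it a notched steel index plate, free to turn with light friction until locked, carrying a road wheel 124 mm across lying flat (rim 82 mm above the bench) and a steel M24 stub axle (ends at 123 mm). The spindle lock stands 106 mm from the axis in -y, in a sleeve 80 mm high.
- nut_grip (a point): centre of the round knurled steel nut on the stub axle above the wheel hub: 46 mm in diameter, 28 mm high; this point is half-way up, 105 mm above the bench when the nut is home. Four slots a quarter turn apart in its top. The hub under it is 42 mm across, narrower than the nut; the wheel face round it lies 31 mm below this point. Can be gripped at any yaw.
- nut (a joint): how far the nut is unscrewed, rad: 0 = home, bottomed out (hard stop), grows anticlockwise from above; started by hand, it stands 2.2 to 3.4 rad from home. Right-hand thread, pitch 3 mm (sinks 0.48 mm per rad), running friction 0.12 N m, stays where left. Counted relative to the stub axle, which turns along with the nut unless the spindle is locked.
- lock_grip (a point): centre of the bar of the bright steel T-handle of the spindle lock: bar 50 mm long, 14 mm thick, 20 mm high, level, on a vertical shaft; this point is half-way up the bar on the shaft's axis, 118 mm above the bench while up. Its x axis runs along the bar, y across the 14 mm, z up. Grip it across the 14 mm.
- lock (a joint): how far the lock handle is pressed down, m: 0 = up (spring: 4 N there, 9 N at 10 mm, 10 N at 12 mm), 0.014 = hard stop. It can be turned only while pressed over 10 mm; pressed, turned and let go it stays latched at about 0.010, its pin in a notch of the index plate, which then cannot turn (under 1 degree of play).
- lock_turn (a joint): turn of the lock handle, rad: 0 = free, grows clockwise seen from above to its stop at 1.05 (60 degrees).

How it is judged (in metres and radians):
On the way, in this order (a step that is already met when the one before it is completed fails the run):
1. the spindle lock is pressed, turned to its stop and let go, and stays latched down (value of joint lock above 0.0075 m and value of joint lock_turn above 0.85 rad and contact force between the fingers and lock below 0.3 N), for 0.2 s.
2. the nut is screwed fully home (bottomed out, within 5 degrees) (value of joint nut below 0.09 rad), for 0.1 s.
At the end, for the whole second after the job is handed in: the nut stands still a quarter turn (71 to 109 degrees) back from fully home, and the fingers still grip it (over 2 N, grasp point within 30 mm of the nut's centre); the spindle lock is still latched down (over 7.5 mm) and turned (over 0.85 rad) (value of joint nut between 1.24 and 1.9 rad and velocity of joint nut between -0.05 and 0.05 rad/s and contact force between the fingers and nut above 2 N and distance between the grasp point and nut_grip below 0.03 m and value of joint lock above 0.0075 m and value of joint lock_turn above 0.85 rad); the arm keeps its last pose, push and grip.
It fails at once if a loose part or tool on the bench is pushed away (over 30 mm) (distance of any of spanner, bearing_race, spare_wheel, grease_tin, sprocket, track_run, mallet from where it was at the start of the episode above 0.03 m).
It also fails if it takes over 67 s, if anything falls off the work surface, if the arm or the gripper's body presses on something with over 40 N, if the wrist force passes 120 N, or if a joint passes its speed limit or range.

### The arm

A 7-joint arm with a two-finger parallel gripper is mounted at the origin on the work surface. World frame = base frame: x ahead of the robot, y to its left, z up, the work surface at z = 0. Lengths are in mm, angles in rad, forces in N, time in s.
With the tool pointing down it reaches from about 400 to 875 mm from the base axis. Payload 4.4 kg.
Tool frame: the origin (TCP) lies midway between the tips of the shut fingers; the grasp point (between the pads) lies ctrl.grip_depth behind it (ctrl.grip_depth is the distance from the TCP to the grasp point, in mm); y points along the fingers, x is the direction in which the jaws open and shut, and the axes are right-handed (so a half turn about y gives the same grasp; the last joint's range is limited). The gripper opens to 85 mm and grips with 20 to 120 N. Pads are 22 mm wide; open, the fingers measure 114 mm over their backs; the gripper's body (76 mm by 85 mm) begins 54 mm behind the grasp point. The pads swing forward as they close: fully open they stand 13 mm farther back than shut.
Start: joints at [-1.235, 0.628, 0.038, 1.517, -0.027, 0.996, -0.02], TCP at [254.177, 598.257, 231.313] pointing down, gripper open.
Joint ranges: [-3.06, 3.06], [-0.37, 2.12], [-1.25, 1.32], [0.18, 2.47], [-1.1, 4.24], [0.23, 1.98], [-2.94, 2.94]. Speed limits (rad/s): [2.57, 2.57, 3.14, 3.14, 3.14, 3.14, 3.14].

### API

Orientations are given as [roll, pitch, yaw] about the fixed x, y, z axes, in that order (R = Rz(yaw) Ry(pitch) Rx(roll)).
In Python, from cell import ctrl gives the robot as it stands. The module is installed in compiled form; this text tells all that it offers.
- The arm moves only by the tool play_rows, never from a script. Its argument "rows" is a list of rows, each a list of 3 entries, a list of its own where there are three numbers: the opening, from 0 (shut) to 1 (fully open), then the shift along the tool's x, y, z in cm, then the turn, a rotation vector about the tool's x, y, z in degrees. A call has exactly 8 rows; each row shifts and turns the commanded pose from where the row before left it, along the tool's axes as they then stand; what a row does not reach is not made up. A row lasts 1/10 s, in which the tool goes at most 50 mm and 8.59 degrees, less where a joint would pass 70% of its speed; a pose out of reach is approached as far as the arm can. A call with a gripper value outside its range is refused whole. The fingers move at their own pace and stop on an object; the grip force is fixed at half the most. Time passes only in rows, so rows that do not move let the fingers close, or fill a call up. It gives the time, the measured TCP pose, the force and the opening at its end, in the units of the state.
- ctrl.read_state(): the state, without advancing time (a new reading comes with each control period).
- ctrl.get_image(name): name is "side" or "top"; returns a dict with "img" (384x512x3 uint8, red, green, blue), "fx", "fy", "cx", "cy" (pixels), "k1" (the pictures are not rectified: a ray, as slopes to the right and down, at radius r is drawn at 1 + k1 r^2 times it, then the intrinsics apply), "extrinsics" (4x4, takes a point from camera to world coordinates). Camera axes: x right, y up, looking along -z (the intrinsics and any distortion apply to the point x, -y, -z); pixel columns grow to the right and rows downward; lengths in mm; the calibration is good to about 2 mm. A picture is of the moment at which its call begins. There is no depth.
- ctrl.finish_job(): hands the job in, once; it reports no verdict.
Trained networks look in a picture, given as the dict that the camera call returned (one of the last four; its "shot" number tells which), for a name from the list of things; names that differ only in an ending like _2 or _b are one class to them, and where a whole thing is asked for, a point or a joint stands for the part that bears it (a point fixed in the world has none). Each returns a list of dicts, best first, with "conf" (0 to 1); they miss things now and then, are a little off and sometimes report something else, mostly with a low value. They report only what shows in the picture. A call takes as long as a camera call.
- ctrl.regions_of(picture, thing): "pixels" (384x512 bool, what is visible of it) and "centre" ([column, row] as shares, 0 to 1, of the picture: columns of its width, rows of its height, amid what is visible of it).
- ctrl.mark_of(picture, thing): "centre" ([column, row] as shares, 0 to 1, of the picture: columns of its width, rows of its height: a listed point, or the origin of a listed thing).
The state is a dict: "clock": time; "qpos": joint angles; "qd": joint speeds; "tau": joint torques, N m; "eef_pos": TCP position; "tool_rot": TCP orientation; "force": force on the tool from outside, world axes, zero at the start; "torque": the same for the moment, N m; "width": finger opening in mm.
Only numpy, scipy, OpenCV 4.12 (cv2) and the standard library are available. Lean on these libraries where they do the work, as an engineer would, in place of code of your own. Each camera call takes 0.05 s, during which the arm holds its last target.

## Working session

There is one attempt and no reset: what is moved stays moved. The work goes in short steps, Python scripts to look and compute and a tool call to move; the robot and the scene stay as the last step left them, time stands still between calls to the robot, and variables do not carry over. Pictures are saved under pics/ and viewed, and the job is handed in when it is done.

Besides the shell and the picture viewer there is one more tool, called as a command line: name --argument value ..., lists and objects as JSON in quotes. play_rows: Moves the arm, as the interface text tells. Its arguments: {"type":"object","properties":{"rows":{"type":"array","items":{"type":"array"}}},"required":["rows"]}

```bash
ls; mkdir -p pics
cat > h.py <<'E'
import numpy as np, cv2
from cell import ctrl
def ray(p,c,share=True):
    u=np.array(c,float)
    if share: u=u*[512,384]
    k=np.array([[p['fx'],0,p['cx']],[0,p['fy'],p['cy']],[0,0,1.]])
    x=cv2.undistortPoints(u.reshape(1,1,2),k,np.array([p['k1'],0,0,0.]))[0,0]
    E=np.array(p['extrinsics']); d=E[:3,:3]@np.array([x[0],-x[1],-1]); return E[:3,3],d/np.linalg.norm(d)
def atz(p,c,z,share=True):
    o,d=ray(p,c,share); return o+d*(z-o[2])/d[2]
def tri(rs):
    A=sum(np.eye(3)-np.outer(d,d) for o,d in rs); b=sum((np.eye(3)-np.outer(d,d))@o for o,d in rs); return np.linalg.solve(A,b)
def proj(p,P):
    E=np.array(p['extrinsics']); q=E[:3,:3].T@(np.array(P)-E[:3,3]); s=np.array([q[0],-q[1]])/-q[2]
    s=s*(1+p['k1']*(s@s)); return np.array([p['fx']*s[0]+p['cx'],p['fy']*s[1]+p['cy']])
def save(p,n): cv2.imwrite('pics/'+n,p['img'][:,:,::-1])
E
python3 - <<'E'
from h import *
print(ctrl.read_state(), ctrl.grip_depth)
P={n:ctrl.get_image(n) for n in('side','top')}
for n,p in P.items():
    save(p,n+'0.png'); print(n,p['fx'],p['k1'],np.round(p['extrinsics'],3).tolist())
np.set_printoptions(precision=4,suppress=True)
for t in('nut_grip','lock_grip','stand'):
    rs=[]
    for n,p in P.items():
        m=ctrl.mark_of(p,t)[:2]; 
        for q in m: print(t,n,q['conf'],np.array(q['centre'])*[512,384],atz(p,q['centre'],{'nut_grip':106.3,'lock_grip':118,'stand':0}[t]))
        if m: rs.append(ray(p,m[0]['centre']))
    if len(rs)==2: print('tri',tri(rs))
E
```

```text
pics
{'clock': 0.0, 'qpos': array([-1.23478929,  0.62934347,  0.0384344 ,  1.51836868, -0.02697003,
        0.99627869, -0.02001875]), 'qd': array([ 6.77433068e-04, -4.26877282e-05, -1.16999926e-03,  6.89937086e-04,
       -2.05261439e-03,  1.02031549e-03, -9.05234934e-04]), 'tau': array([-1.33808257e-04, -5.63406551e+01,  1.22605138e+00, -1.93443364e+01,
        1.09112533e-02,  1.07231058e-02, -1.12477758e-05]), 'eef_pos': array([253.93875401, 597.67166197, 230.39045593]), 'tool_rot': array([-1.57084165,  0.0018798 ,  1.1689929 ]), 'force': array([-0.51241899, -0.16425602,  0.29302341]), 'torque': array([0.03401626, 0.03329775, 0.03599601]), 'width': 85.49168363710288} 18.700000000000003
side 447.77192666257054 -0.06712057802774117 [[0.806, 0.466, -0.365, 308.276], [-0.592, 0.628, -0.506, -357.846], [-0.006, 0.624, 0.782, 645.294], [0.0, 0.0, 0.0, 1.0]]
top 467.62911744709794 -0.15078723875063973 [[-0.011, 0.996, -0.086, 546.329], [-0.999, -0.008, 0.042, 18.879], [0.041, 0.087, 0.995, 752.175], [0.0, 0.0, 0.0, 1.0]]
nut_grip side 0.85 [272.4864 211.5072] [562.1057 -49.7413 106.3   ]
nut_grip top 0.58 [276.2752 213.3888] [567.0231 -49.2687 106.3   ]
tri [565.5235 -48.5943 102.6274]
lock_grip side 0.68 [334.6944 180.096 ] [670.9467 -66.0241 118.    ]
lock_grip top 0.6 [292.096  137.3184] [671.6561 -71.8794 118.    ]
tri [668.9363 -69.941  123.594 ]
stand side 0.84 [270.3872 246.7968] [564.0333 -45.5684   0.    ]
stand top 0.61 [270.4896 215.1168] [567.7429 -51.0682   0.    ]
tri [565.07   -49.0444   4.0452]
```

View pics/side0.png

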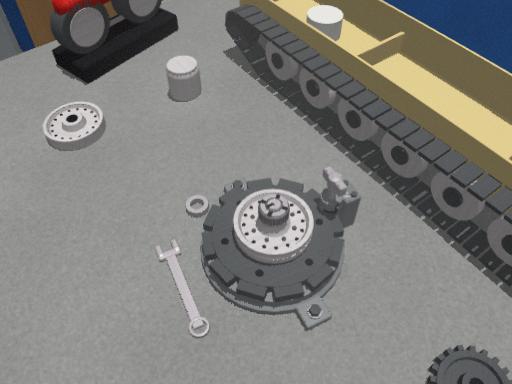

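View pics/top0.png

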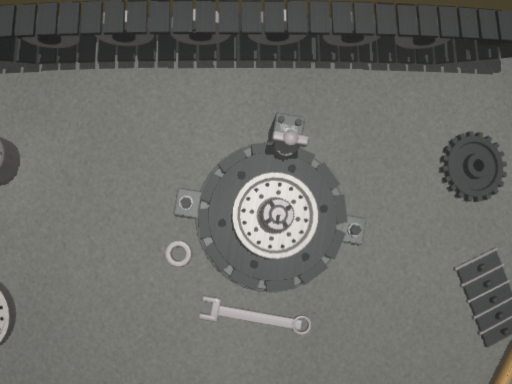

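Run:
```python
from h import *
a=cv2.imread('pics/top0.png')[100:260,200:360]; b=cv2.imread('pics/side0.png')[150:260,225:385]
a=cv2.resize(a,(600,600),interpolation=2); b=cv2.resize(b,(800,550),interpolation=2)
cv2.imwrite('pics/ta.png',a); cv2.imwrite('pics/sa.png',b)
p=ctrl.get_image('top'); q=ctrl.get_image('side')
for n,im in(('top',p),('side',q)):
    for t in('lock_grip','nut_grip'):
        m=ctrl.mark_of(im,t); print(n,t,[(x['conf'],np.array(x['centre'])*[512,384]) for x in m])
    for t in ('lock','nut','track_run','grease_tin','lock_grip'):
        r=ctrl.regions_of(im,t)
        for x in r[:2]:
            ys,xs=np.nonzero(x['pixels']); print(n,t,x['conf'],np.array(x['centre'])*[512,384],xs.min(),xs.max(),ys.min(),ys.max())
for z in(0,60,100): print(z,atz(p,(290,65),z,False),atz(q,(330,160),z,False))
```

```text
top lock_grip [(0.87, array([291.4816, 138.3168]))]
top nut_grip [(0.69, array([277.1968, 213.312 ]))]
top lock 0.62 [291.584 139.008] 272 308 130 146
top nut 0.86 [272.896  216.6144] 261 294 199 231Traceback (most recent call last):
  File "<stdin>", line 10, in <module>
ValueError: it knows: lock, lock_grip, lock_turn, nut, nut_grip, stand
```

View pics/ta.png

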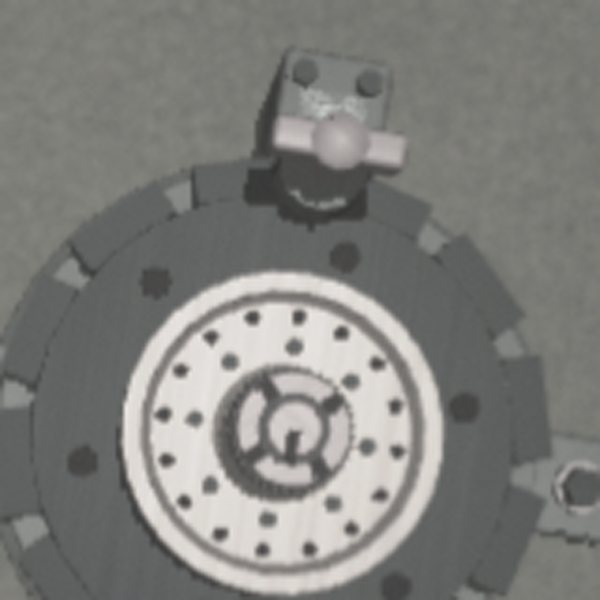

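View pics/sa.png

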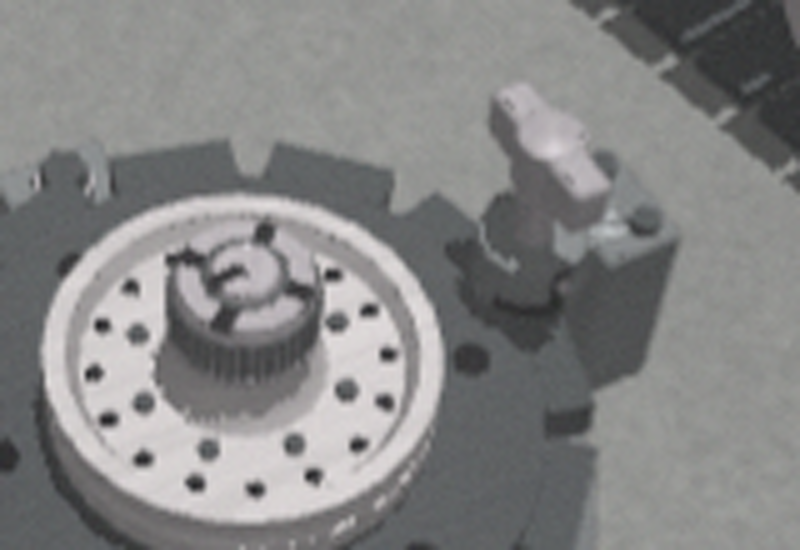

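Run:
```python
from h import *
np.set_printoptions(precision=2,suppress=True)
p=ctrl.get_image('top'); q=ctrl.get_image('side')
for z in(0,60,100): print(z,atz(p,(290,68),z,False))
a,b=atz(p,(273.3,135.5),126,False),atz(p,(308.2,140.5),126,False)
print(a,b,(a+b)/2,np.linalg.norm(a-b),np.degrees(np.arctan2(*(b-a)[1::-1])))
# side view: bar ends top face centres
f=lambda x,y:(225+x/5,150+y/5)
a,b=atz(q,f(515,92),128,False),atz(q,f(592,190),128,False)
print(a,b,(a+b)/2,np.linalg.norm(a-b),np.degrees(np.arctan2(*(b-a)[1::-1])))
for n,im in(('top',p),('side',q)):
    m={t:np.mean([np.array(ctrl.mark_of(im,t)[0]['centre'])for _ in range(1)],0) for t in('lock_grip','nut_grip','stand')}
    print(n,[ (t,m[t]*[512,384],atz(im,m[t],z)) for t,z in(('lock_grip',118),('nut_grip',106.3),('stand',0))])
for t,ims in(('lock_grip',(p,q)),('nut_grip',(p,q))):
    print(t,tri([ray(i,ctrl.mark_of(i,t)[0]['centre']) for i in ims]))
s=ctrl.read_state(); from scipy.spatial.transform import Rotation as R
print(R.from_euler('xyz',s['tool_rot']).as_matrix(), s['clock'])
```

```text
0 [813.67 -88.21   0.  ]
60 [792.34 -79.66  60.  ]
100 [778.13 -73.97 100.  ]
[672.61 -44.94 126.  ] [665.66 -92.9  126.  ] [669.13 -68.92 126.  ] 48.45293589636484 -98.24746862513173
[671.97 -47.69 128.  ] [663.98 -90.87 128.  ] [667.97 -69.28 128.  ] 43.91624505374178 -100.48814736253424
top [('lock_grip', array([290.2, 136.2]), array([673.22, -69.27, 118.  ])), ('nut_grip', array([275.81, 216.12]), array([563.25, -48.57, 106.3 ])), ('stand', array([270.18, 215.62]), array([566.94, -50.56,   0.  ]))]
side [('lock_grip', array([333.  , 183.21]), array([664.56, -69.13, 118.  ])), ('nut_grip', array([274.12, 208.09]), array([567.99, -46.15, 106.3 ])), ('stand', array([270.69, 246.68]), array([564.59, -45.7 ,   0.  ]))]
lock_grip [671.25 -67.91 113.06]
nut_grip [564.18 -48.71 111.87]
[[ 0.39 -0.   -0.92]
 [ 0.92 -0.    0.39]
 [-0.   -1.    0.  ]] 1.3
```

play_rows --rows '[[1,[0,0,0],[0,8.5,0]],[1,[0,0,0],[0,8.5,0]],[1,[0,0,0],[0,8.5,0]],[1,[0,0,0],[0,8.5,0]],[1,[0,0,0],[0,8.5,0]],[1,[0,0,0],[0,8.5,0]],[1,[0,0,0],[0,8.5,0]],[1,[0,0,0],[0,8.5,0]]]'

```text
clock: 2.1
eef_pos: [254.0, 598.3, 231.3]
tool_rot: [-1.571, 0.0, -0.024]
force: [-0.3, -0.1, -0.5]
width: 85.4
```

```bash
cat >> h.py <<'E'
from scipy.spatial.transform import Rotation as R
def st():
    s=ctrl.read_state(); M=R.from_euler('xyz',s['tool_rot'])
    x=M.apply([1,0,0]); np.set_printoptions(precision=3,suppress=True)
    print('t',s['clock'],'tcp',s['eef_pos'],'xhead',np.degrees(np.arctan2(x[1],x[0])),'F',s['force'],'T',s['torque'],'w',s['width'],'q',s['qpos'],'ydir',M.apply([0,1,0]))
    return s,M
def need(T):
    s,M=st(); print('shift cm',M.inv().apply(np.array(T)-s['eef_pos'])/10)
E
python3 -c "
from h import *
need([669.5,-69,165])"
```

```text
t 2.1 tcp [254.038 598.325 231.341] xhead -1.3612638646287636 F [-0.29  -0.084 -0.473] T [-0.04   0.014 -0.03 ] w 85.41403596879518 q [-1.424  0.654  0.367  1.524 -0.26   1.013 -1.012] ydir [-0.  0. -1.]
shift cm [ 43.121   6.618 -65.728]
```

play_rows --rows '[[0.7,[2.6,0.2,-4.0],[0,0,0]],[0.7,[2.6,0.2,-4.0],[0,0,0]],[0.7,[2.6,0.2,-4.0],[0,0,0]],[0.7,[2.6,0.2,-4.0],[0,0,0]],[0.7,[2.6,0.2,-4.0],[0,0,0]],[0.7,[2.6,0.2,-4.0],[0,0,0]],[0.7,[2.6,0.2,-4.0],[0,0,0]],[0.7,[2.6,0.2,-4.0],[0,0,0]]]'

```text
clock: 2.9
eef_pos: [457.3, 273.1, 215.5]
tool_rot: [-1.57, -0.001, -0.017]
force: [1.0, 0.8, 0.2]
width: 60.0
```

play_rows --rows '[[0.7,[2.6,0.2,-4.0],[0,0,0]],[0.7,[2.6,0.2,-4.0],[0,0,0]],[0.7,[2.6,0.2,-4.0],[0,0,0]],[0.7,[2.6,0.2,-4.0],[0,0,0]],[0.7,[2.6,0.2,-4.0],[0,0,0]],[0.7,[2.6,0.2,-4.0],[0,0,0]],[0.7,[2.6,0.2,-4.0],[0,0,0]],[0.7,[0,0,0],[0,8.0,0]]]'

```text
clock: 3.7
eef_pos: [636.0, -19.1, 201.7]
tool_rot: [-1.576, -0.005, -0.171]
force: [-0.2, -0.8, 0.1]
width: 59.8
```

```bash
python3 -c "
from h import *
need([669.5,-69,165])"
```

```text
t 3.7 tcp [636.028 -19.134 201.653] xhead -9.795023873115989 F [-0.189 -0.78   0.073] T [-0.026  0.024 -0.032] w 59.804291726117526 q [-0.241  0.665  0.378  1.601 -0.281  0.926  0.062] ydir [ 0.004 -0.006 -1.   ]
shift cm [ 4.13   3.708 -4.324]
```

play_rows --rows '[[0.7,[2.0,0,-2.2],[0,0,0]],[0.7,[2.1,0,-2.1],[0,0,0]],[0.7,[0,1.8,0],[0,0,0]],[0.7,[0,1.8,0],[0,0,0]],[0.7,[0,0,0],[0,0,0]],[0.7,[0,0,0],[0,0,0]],[0.7,[0,0,0],[0,0,0]],[0.7,[0,0,0],[0,0,0]]]'

```text
clock: 4.5
eef_pos: [667.8, -57.4, 166.5]
tool_rot: [-1.571, -0.002, -0.157]
force: [-0.5, 0.1, -0.2]
width: 59.7
```

```bash
python3 -c "
from h import *
need([669.5,-69,101.3])
p=ctrl.get_image('top');q=ctrl.get_image('side')
a=cv2.resize(p['img'][80:260,200:380,::-1],(500,500));b=cv2.resize(q['img'][110:250,260:400,::-1],(500,500))
cv2.imwrite('pics/c1.png',cv2.resize(np.hstack([a,b]),(800,400)))
for i in (p,q): print(ctrl.mark_of(i,'lock_grip')[:1], proj(i,[669.5,-69,118])/[512,384])
"
```

```text
t 4.5 tcp [667.822 -57.373 166.482] xhead -9.002637924201025 F [-0.469  0.088 -0.23 ] T [-0.045 -0.035  0.035] w 59.72358165766443 q [-0.153  0.751  0.352  1.527 -0.301  0.915  0.138] ydir [ 0.002 -0.    -1.   ]
shift cm [ 0.335  6.519 -1.124]
[] [0.567 0.362]
[{'centre': [0.6486, 0.469], 'conf': 0.79}] [0.655 0.473]
```

View pics/c1.png

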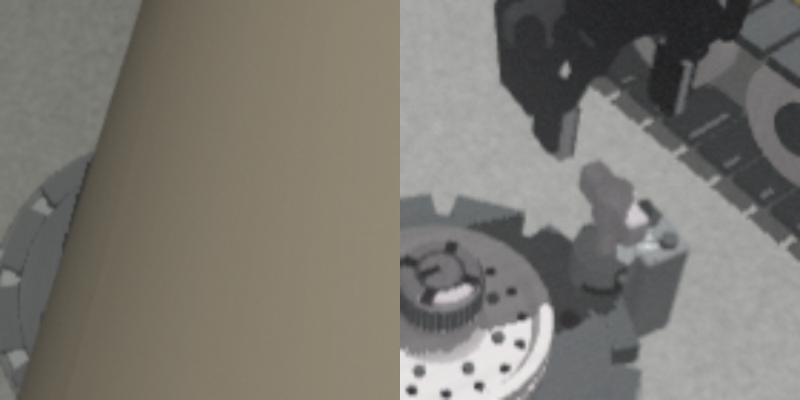

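play_rows --rows '[[0.7,[0.3,0,-1.1],[0,0,0]],[0.7,[0,2.2,0],[0,0,0]],[0.7,[0,2.2,0],[0,0,0]],[0.7,[0,2.1,0],[0,0,0]],[0.7,[0,0,0],[0,0,0]],[0.7,[0,0,0],[0,0,0]],[0.7,[0,0,0],[0,0,0]],[0.7,[0,0,0],[0,0,0]]]'

```text
clock: 5.5
eef_pos: [669.3, -69.2, 101.7]
tool_rot: [-1.571, -0.002, -0.158]
force: [0.1, -0.7, 0.3]
width: 59.8
```

```bash
python3 -c "
from h import *
need([669.5,-69,101.3])
q=ctrl.get_image('side')
b=cv2.resize(q['img'][110:250,260:400,::-1],(600,600))
cv2.imwrite('pics/c2.png',b)
"
```

```text
t 5.5 tcp [669.334 -69.198 101.733] xhead -9.026362963654039 F [ 0.085 -0.689  0.34 ] T [-0.01   0.027  0.055] w 59.824086565949706 q [-0.118  0.83   0.321  1.564 -0.33   0.799  0.178] ydir [ 0.002 -0.    -1.   ]
shift cm [0.013 0.043 0.022]
```

View pics/c2.png

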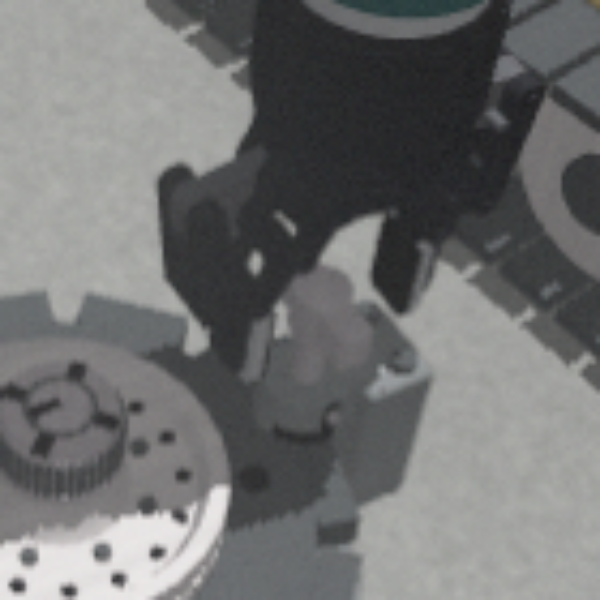

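play_rows --rows '[[0,[0,0,0],[0,0,0]],[0,[0,0,0],[0,0,0]],[0,[0,0,0],[0,0,0]],[0,[0,0,0],[0,0,0]],[0,[0,0,0],[0,0,0]],[0,[0,0,0],[0,0,0]],[0,[0,0,0],[0,0,0]],[0,[0,0,0],[0,0,0]]]'

```text
clock: 6.35
eef_pos: [670.2, -69.1, 100.9]
tool_rot: [-1.571, -0.004, -0.158]
force: [5.0, -1.2, -1.0]
width: 13.0
```

```bash
python3 -c "
from h import *
st()"
```

```text
t 6.35 tcp [670.157 -69.07  100.872] xhead -9.06568197945748 F [ 5.04  -1.155 -0.975] T [-0.098 -0.912 -0.452] w 13.03734131242344 q [-0.118  0.831  0.32   1.563 -0.331  0.797  0.178] ydir [ 0.004 -0.    -1.   ]
```

play_rows --rows '[[0,[0.1,0.3,0],[0,0,0]],[0,[0,0.4,0],[0,0,0]],[0,[0,0.4,0],[0,0,0]],[0,[0,0.3,0],[0,0,0]],[0,[0,0,0],[0,0,0]],[0,[0,0,0],[0,0,0]],[0,[0,0,0],[0,0,0]],[0,[0,0,0],[0,0,0]]]'

```text
clock: 7.15
eef_pos: [670.2, -69.0, 87.5]
tool_rot: [-1.57, -0.002, -0.158]
force: [0.5, 0.5, 9.8]
width: 13.0
```

```bash
python3 -c "
from h import *
st()"
```

```text
t 7.15 tcp [670.172 -69.04   87.535] xhead -9.044198852137317 F [0.539 0.528 9.773] T [ 0.142 -0.142 -0.416] w 13.016557159706558 q [-0.114  0.849  0.313  1.568 -0.337  0.777  0.183] ydir [ 0.002  0.    -1.   ]
```

play_rows --rows '[[0,[0,0,0],[0,8,0]],[0,[0,0,0],[0,8,0]],[0,[0,0,0],[0,8,0]],[0,[0,0,0],[0,8,0]],[0,[0,0,0],[0,8,0]],[0,[0,0,0],[0,8,0]],[0,[0,0,0],[0,8,0]],[0,[0,0,0],[0,5,0]]]'

```text
clock: 7.95
eef_pos: [668.6, -67.7, 86.9]
tool_rot: [-1.572, 0.002, -1.225]
force: [-1.5, 2.6, 9.9]
width: 13.3
```

```bash
python3 -c "
from h import *
st()"
```

```text
t 7.95 tcp [668.613 -67.75   86.885] xhead -70.19100479548581 F [-1.451  2.624  9.857] T [0.441 0.264 0.439] w 13.3076386882255 q [-0.263  0.909  0.597  1.574 -0.628  0.86  -0.649] ydir [-0.002  0.002 -1.   ]
```

play_rows --rows '[[0,[0,0,0],[0,3,0]],[0,[0,0,0],[0,3,0]],[0,[0,0,0],[0,0,0]],[0,[0,0,0],[0,0,0]],[0,[0,0,0],[0,0,0]],[0,[0,0,0],[0,0,0]],[0,[0,0,0],[0,0,0]],[0,[0,0,0],[0,0,0]]]'

```text
clock: 8.75
eef_pos: [668.2, -67.9, 86.9]
tool_rot: [-1.574, 0.001, -1.318]
force: [-2.0, 2.4, 10.0]
width: 12.9
```

```bash
python3 -c "
from h import *
st()"
```

```text
t 8.75 tcp [668.182 -67.875  86.902] xhead -75.50940458386087 F [-1.964  2.357  9.984] T [0.242 0.491 2.023] w 12.892326341669598 q [-0.275  0.916  0.622  1.574 -0.649  0.87  -0.725] ydir [-0.003  0.    -1.   ]
```

play_rows --rows '[[0.7,[0,0,0],[0,0,0]],[0.7,[0,0,0],[0,0,0]],[0.7,[0,0,0],[0,0,0]],[0.7,[0,0,0],[0,0,0]],[0.7,[0,0,0],[0,0,0]],[0.7,[0,0,0],[0,0,0]],[0.7,[0,0,0],[0,0,0]],[0.7,[0,0,0],[0,0,0]]]'

```text
clock: 9.55
eef_pos: [669.3, -69.0, 86.2]
tool_rot: [-1.571, 0.0, -1.327]
force: [0.4, 0.3, -0.4]
width: 59.8
```

```bash
python3 -c "
from h import *
st()
q=ctrl.get_image('side')
b=cv2.resize(q['img'][110:250,260:400,::-1],(600,600))
cv2.imwrite('pics/c3.png',b)
"
```

```text
t 9.55 tcp [669.342 -69.009  86.249] xhead -76.02507841347868 F [ 0.401  0.261 -0.441] T [-0.022  0.013  0.04 ] w 59.76687483259267 q [-0.274  0.918  0.622  1.574 -0.653  0.867 -0.73 ] ydir [-0.  0. -1.]
```

View pics/c3.png

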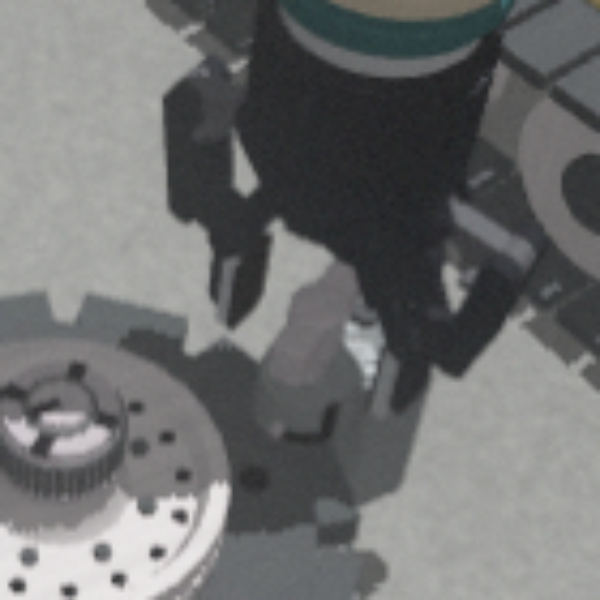

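play_rows --rows '[[0.7,[0,-3,0],[0,0,0]],[0.7,[0,-4,0],[0,0,0]],[0.7,[0,-4,0],[0,0,0]],[0.7,[0,0,0],[0,-8.5,0]],[0.7,[0,0,0],[0,-8.5,0]],[0.7,[0,0,0],[0,-8.5,0]],[0.7,[0,0,0],[0,-8.5,0]],[0.7,[0,0,0],[0,-8.5,0]]]'

```text
clock: 10.4
eef_pos: [669.3, -69.0, 196.4]
tool_rot: [-1.571, -0.0, -0.579]
force: [-0.5, 0.5, -0.6]
width: 59.6
```

play_rows --rows '[[0.9,[0,0,0],[0,-8.5,0]],[0.9,[0,0,0],[0,-8.5,0]],[0.9,[0,0,0],[0,-8.5,0]],[0.9,[0,0,0],[0,-8.5,0]],[0.9,[0,0,0],[0,-8.5,0]],[0.9,[0,0,0],[0,-8.5,0]],[0.9,[0,0,0],[0,-8.5,0]],[0.9,[0,0,0],[0,-8.5,0]]]'

```text
clock: 11.2
eef_pos: [669.2, -69.2, 196.3]
tool_rot: [-1.571, 0.0, 0.608]
force: [0.2, -0.4, 0.0]
width: 77.3
```

play_rows --rows '[[0.9,[0,0,0],[0,-8.5,0]],[0.9,[0,0,0],[0,-8.5,0]],[0.9,[0,0,0],[0,-8.5,0]],[0.9,[0,0,0],[0,-8.5,0]],[0.9,[0,0,0],[0,-8.5,0]],[0.9,[0,0,0],[0,-8.5,0]],[0.9,[0,0,0],[0,-8.5,0]],[0.9,[0,0,0],[0,-8.5,0]]]'

```text
clock: 12.0
eef_pos: [669.2, -69.4, 196.3]
tool_rot: [-1.571, 0.0, 1.794]
force: [0.3, -0.2, -0.0]
width: 77.1
```

```bash
python3 -c "
from h import *
need([565.5,-48.5,170])
p=ctrl.get_image('top');q=ctrl.get_image('side')
a=cv2.resize(p['img'][80:260,200:380,::-1],(500,500));b=cv2.resize(q['img'][130:270,240:380,::-1],(500,500))
cv2.imwrite('pics/c4.png',cv2.resize(np.hstack([a,b]),(800,400)))
for t in('lock_grip','nut_grip'):
  for i in (p,q): print(t,[(m['conf'],atz(i,m['centre'],107 if t[0]=='n' else 108)) for m in ctrl.mark_of(i,t)[:1]])
"
```

```text
t 12.0 tcp [669.232 -69.408 196.285] xhead 102.80107107565242 F [ 0.258 -0.194 -0.012] T [-0.006  0.034  0.033] w 77.11814708427342 q [ 0.145  0.7   -0.148  1.48   0.116  0.97   1.76 ] ydir [-0. -0. -1.]
shift cm [4.338 2.629 9.651]
lock_grip [(0.84, array([673.796, -65.695, 108.   ]))]
lock_grip [(0.79, array([667.301, -67.799, 108.   ]))]
nut_grip []
nut_grip [(0.56, array([562.651, -42.838, 107.   ]))]
```

View pics/c4.png

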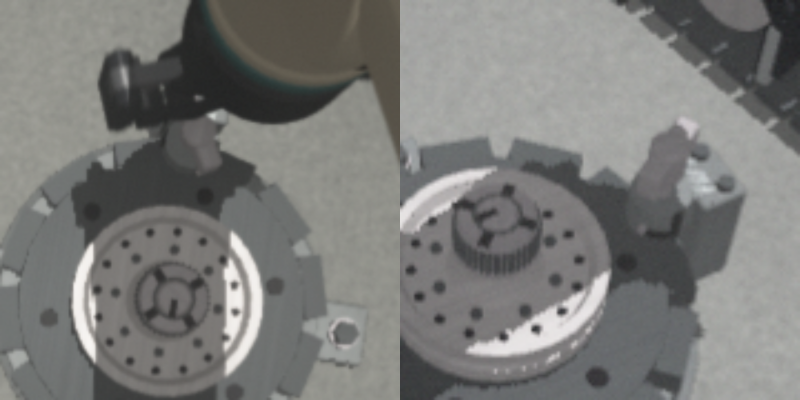

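```bash
python3 -c "
from h import *
p=ctrl.get_image('top');q=ctrl.get_image('side')
print(atz(p,(275.3,215.3),82,False),atz(p,(278.7,214.7),122,False))
print('side rim',atz(q,(225+243/5,150+358/5),82,False),'top',atz(q,(225+248/5,150+272/5),121,False))
"
```

```text
[565.06932379 -50.38116292  82.        ] [564.71086255 -50.87974849 122.        ]
side rim [563.14026507 -52.14207908  82.        ] top [565.63786341 -49.69264987 121.        ]
```

play_rows --rows '[[0.9,[1.4,0,3.2],[0,0,0]],[0.9,[1.4,0,3.2],[0,0,0]],[0.9,[1.4,0,3.3],[0,0,0]],[0.9,[0,2,0],[0,0,0]],[0.9,[0,2,0],[0,0,0]],[0.9,[0,0,0],[0,0,0]],[0.9,[0,0,0],[0,0,0]],[0.9,[0,0,0],[0,0,0]]]'

```text
clock: 13.2
eef_pos: [566.5, -48.9, 157.2]
tool_rot: [-1.572, 0.0, 1.788]
force: [-0.8, 1.1, -0.7]
width: 77.1
```

```bash
python3 -c "
from h import *
need([565,-49.7,89.3])
q=ctrl.get_image('side')
b=cv2.resize(q['img'][130:270,220:360,::-1],(500,500))
cv2.imwrite('pics/c5.png',b)
"
```

```text
t 13.2 tcp [566.494 -48.922 157.181] xhead 102.4570499154129 F [-0.776  1.094 -0.656] T [0.035 0.035 0.027] w 77.06911168608173 q [ 0.131  0.607 -0.145  1.822  0.125  0.719  1.706] ydir [ 0.002 -0.    -1.   ]
shift cm [-0.041  6.788  0.174]
```

View pics/c5.png

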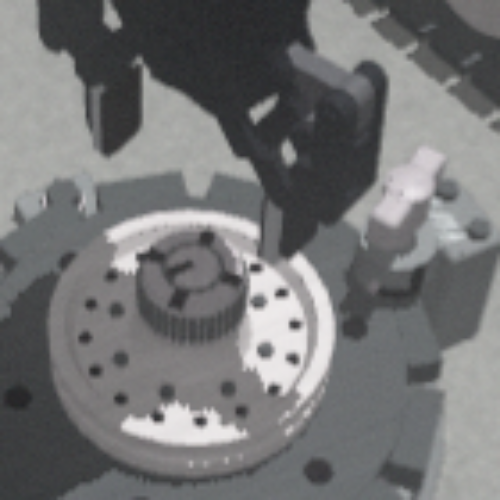

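play_rows --rows '[[0.9,[0,0,0.15],[0,0,0]],[0.9,[0,2.3,0],[0,0,0]],[0.9,[0,2.3,0],[0,0,0]],[0.9,[0,2.1,0],[0,0,0]],[0.9,[0,0,0],[0,0,0]],[0.9,[0,0,0],[0,0,0]],[0.9,[0,0,0],[0,0,0]],[0.9,[0,0,0],[0,0,0]]]'

```text
clock: 14.05
eef_pos: [565.1, -49.3, 90.6]
tool_rot: [-1.573, 0.001, 1.788]
force: [-0.6, -0.6, -1.0]
width: 76.6
```

```bash
python3 -c "
from h import *
need([565,-49.7,89.3])
q=ctrl.get_image('side')
b=cv2.resize(q['img'][130:270,220:360,::-1],(500,500))
cv2.imwrite('pics/c6.png',b)
"
```

```text
t 14.05 tcp [565.07  -49.299  90.576] xhead 102.47225277213572 F [-0.606 -0.593 -0.968] T [-0.002  0.014  0.054] w 76.55219394429733 q [ 0.118  0.704 -0.125  1.872  0.149  0.573  1.686] ydir [ 0.002 -0.    -1.   ]
shift cm [-0.038  0.128  0.016]
```

View pics/c6.png

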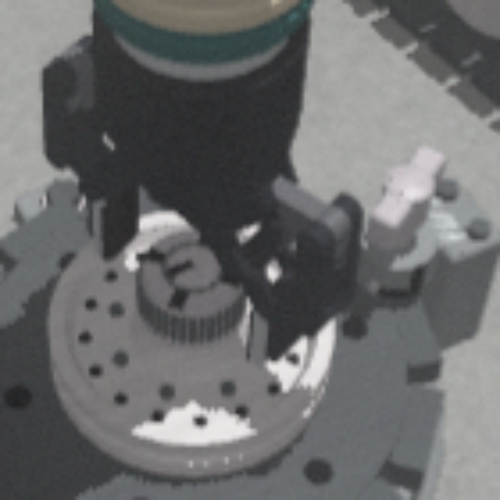

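play_rows --rows '[[0.9,[0,0.3,0],[0,0,0]],[0,[0,0,0],[0,0,0]],[0,[0,0,0],[0,0,0]],[0,[0,0,0],[0,0,0]],[0,[0,0,0],[0,0,0]],[0,[0,0,0],[0,0,0]],[0,[0,0,0],[0,0,0]],[0,[0,0,0],[0,0,0]]]'

```text
clock: 14.9
eef_pos: [564.1, -49.4, 86.6]
tool_rot: [-1.571, 0.0, 1.789]
force: [-1.5, -0.3, 5.9]
width: 44.7
```

```bash
python3 -c "
from h import *
st()
"
```

```text
t 14.9 tcp [564.1   -49.356  86.563] xhead 102.47778471507844 F [-1.542 -0.261  5.87 ] T [-0.072  0.293 -0.033] w 44.71676442785118 q [ 0.117  0.71  -0.123  1.874  0.15   0.566  1.685] ydir [ 0. -0. -1.]
```

play_rows --rows '[[0,[0,0,0],[0,8,0]],[0,[0,0,0],[0,8,0]],[0,[0,0,0],[0,8,0]],[0,[0,0,0],[0,8,0]],[0,[0,0,0],[0,8,0]],[0,[0,0,0],[0,8,0]],[0,[0,0,0],[0,8,0]],[0,[0,0,0],[0,8,0]]]'

```text
clock: 15.7
eef_pos: [564.8, -47.3, 86.1]
tool_rot: [-1.57, -0.002, 0.668]
force: [1.9, 4.4, 0.2]
width: 45.1
```

```bash
python3 -c "
from h import *
st()
q=ctrl.get_image('side')
b=cv2.resize(q['img'][130:270,220:360,::-1],(500,500))
cv2.imwrite('pics/c7.png',b)
"
```

```text
t 15.7 tcp [564.831 -47.313  86.112] xhead 38.267849240913094 F [1.851 4.434 0.176] T [ 0.551 -0.142  0.158] w 45.06464504767895 q [-0.079  0.718  0.178  1.88  -0.224  0.562  0.914] ydir [ 0.001  0.002 -1.   ]
```

View pics/c7.png

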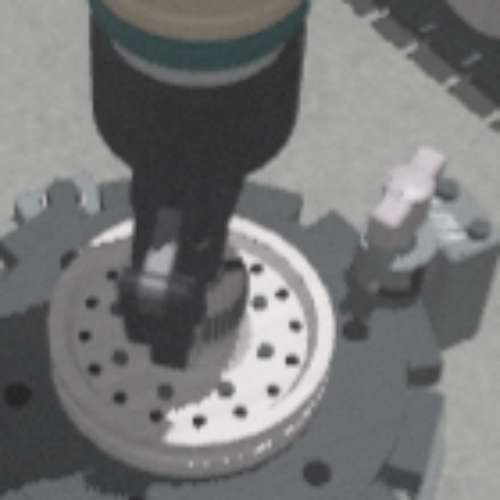

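play_rows --rows '[[0,[0.06,0,0.08],[0,8,0]],[0,[0,0,0],[0,8,0]],[0,[0,0,0],[0,8,0]],[0,[0,0,0],[0,8,0]],[0,[0,0,0],[0,8,0]],[0,[0,0,0],[0,8,0]],[0,[0,0,0],[0,0,0]],[0,[0,0,0],[0,0,0]]]'

```text
clock: 16.55
eef_pos: [566.4, -46.9, 85.8]
tool_rot: [-1.57, -0.003, -0.162]
force: [6.9, 2.8, -5.7]
width: 44.8
```

```bash
python3 -c "
from h import *
st()
"
```

```text
t 16.55 tcp [566.392 -46.919  85.784] xhead -9.295780599634217 F [ 6.932  2.784 -5.711] T [ 0.552 -1.013  0.017] w 44.80573701190873 q [-0.222  0.751  0.406  1.882 -0.494  0.605  0.336] ydir [ 0.003  0.    -1.   ]
```

play_rows --rows '[[0,[0.1,0.1,0.05],[0,5,0]],[0,[0,0,0],[0,5,0]],[0,[0,0,0],[0,5,0]],[0,[0,0,0],[0,5,0]],[0,[0,0,0],[0,5,0]],[0,[0,0,0],[0,5,0]],[0,[0,0,0],[0,0,0]],[0,[0,0,0],[0,0,0]]]'

```text
clock: 17.35
eef_pos: [565.7, -49.4, 85.6]
tool_rot: [-1.572, -0.003, -0.684]
force: [0.4, -5.5, 2.9]
width: 44.8
```

```bash
python3 -c "
from h import *
st()
"
```

```text
t 17.35 tcp [565.743 -49.37   85.553] xhead -39.204008300550534 F [ 0.438 -5.483  2.884] T [-1.093  0.019  1.653] w 44.8203086436664 q [-0.305  0.785  0.55   1.884 -0.646  0.656 -0.041] ydir [ 0.001 -0.003 -1.   ]
```

play_rows --rows '[[0,[0,0,0],[0,3,0]],[0,[0,0,0],[0,3,0]],[0,[0,0,0],[0,0,0]],[0,[0,0,0],[0,0,0]],[0,[0,0,0],[0,0,0]],[0,[0,0,0],[0,0,0]],[0,[0,0,0],[0,0,0]],[0,[0,0,0],[0,0,0]]]'

```text
clock: 18.15
eef_pos: [567.4, -47.6, 85.6]
tool_rot: [-1.568, -0.003, -0.79]
force: [5.5, -2.0, 1.2]
width: 44.5
```

```bash
python3 -c "
from h import *
st()
p=ctrl.get_image('top');q=ctrl.get_image('side')
a=cv2.resize(p['img'][80:260,200:380,::-1],(500,500));b=cv2.resize(q['img'][130:270,220:360,::-1],(500,500))
cv2.imwrite('pics/c8.png',cv2.resize(np.hstack([a,b]),(800,400)))
"
```

```text
t 18.15 tcp [567.445 -47.601  85.603] xhead -45.25409934428452 F [ 5.479 -2.01   1.218] T [-0.281 -1.058  1.404] w 44.48055338554151 q [-0.321  0.793  0.576  1.883 -0.679  0.667 -0.119] ydir [ 0.004 -0.    -1.   ]
```

View pics/c8.png

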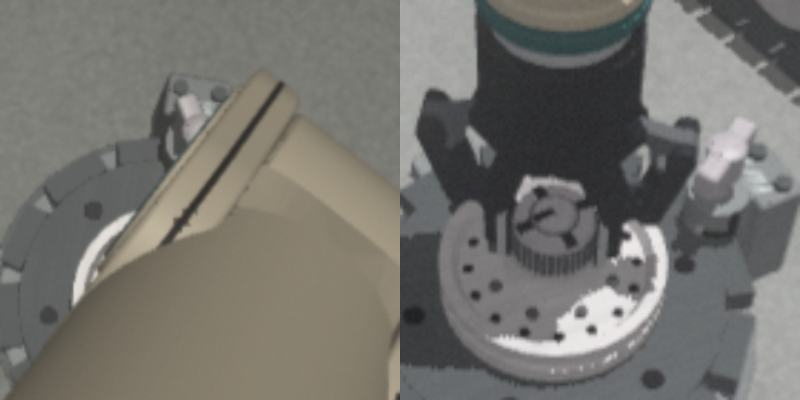

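play_rows --rows '[[0,[0,0,0],[0,-8,0]],[0,[0,0,0],[0,-8,0]],[0,[0,0,0],[0,-8,0]],[0,[0,0,0],[0,-8,0]],[0,[0,0,0],[0,-8,0]],[0,[0,0,0],[0,-8,0]],[0,[0,0,0],[0,-8,0]],[0,[0,0,0],[0,0,0]]]'

```text
clock: 19.05
eef_pos: [565.8, -47.1, 86.0]
tool_rot: [-1.568, -0.002, 0.183]
force: [1.3, 1.7, 6.9]
width: 44.4
```

```bash
python3 -c "
from h import *
st()
"
```

```text
t 19.05 tcp [565.769 -47.113  85.981] xhead 10.474466562222194 F [1.302 1.714 6.882] T [ 0.212 -0.314 -0.082] w 44.415807991856006 q [-0.163  0.735  0.312  1.88  -0.387  0.585  0.583] ydir [ 0.002  0.003 -1.   ]
```

play_rows --rows '[[0,[0,-0.1,0],[0,-7,0]],[0,[0,0,0],[0,-7,0]],[0,[0,0,0],[0,-7,0]],[0,[0,0,0],[0,-7,0]],[0,[0,0,0],[0,-6,0]],[0,[0,0,0],[0,0,0]],[0,[0,0,0],[0,0,0]],[0,[0,0,0],[0,0,0]]]'

```text
clock: 19.85
eef_pos: [564.8, -47.6, 86.3]
tool_rot: [-1.57, 0.0, 0.773]
force: [-0.2, 0.4, 4.0]
width: 44.5
```

```bash
python3 -c "
from h import *
st()
p=ctrl.get_image('top');q=ctrl.get_image('side')
a=cv2.resize(p['img'][80:260,200:380,::-1],(500,500));b=cv2.resize(q['img'][160:250,240:330,::-1],(500,500))
cv2.imwrite('pics/c9.png',cv2.resize(np.hstack([a,b]),(800,400)))
c8=cv2.imread('pics/c8.png')
for i in(p,q): print([(m['conf'],atz(i,m['centre'],108)) for m in ctrl.mark_of(i,'lock_grip')])
"
```

```text
t 19.85 tcp [564.822 -47.566  86.297] xhead 44.314421684736786 F [-0.162  0.357  4.03 ] T [ 0.192 -0.158 -0.048] w 44.50307719786732 q [-0.065  0.716  0.155  1.878 -0.193  0.563  0.99 ] ydir [-0.001  0.001 -1.   ]
[]
[(0.92, array([661.734, -67.638, 108.   ]))]
```

View pics/c9.png

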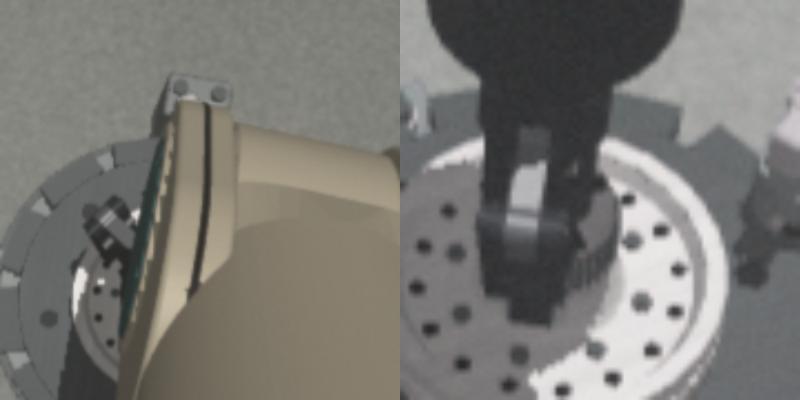

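```bash
python3 -c "
from h import *
a=cv2.imread('pics/c8.png')[150:290,480:640]; cv2.imwrite('pics/d1.png',cv2.resize(a,(640,560),interpolation=2))
a=cv2.imread('pics/c6.png')[200:360,110:270]; cv2.imwrite('pics/d2.png',cv2.resize(a,(560,560),interpolation=2))
"
```

```text
(no output)
```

View pics/d1.png

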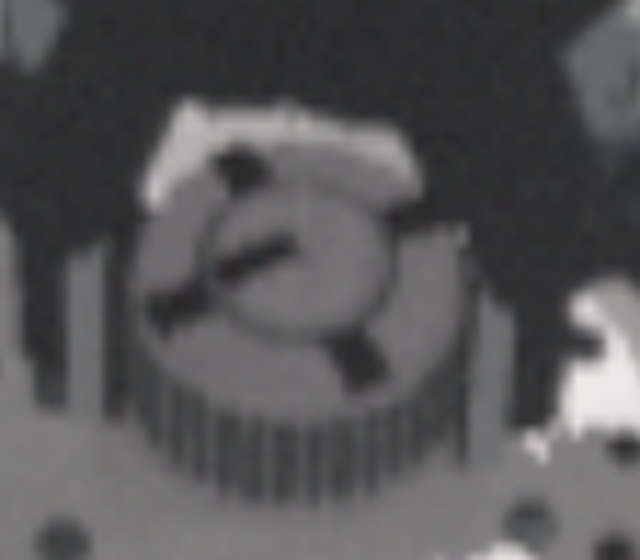

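View pics/d2.png

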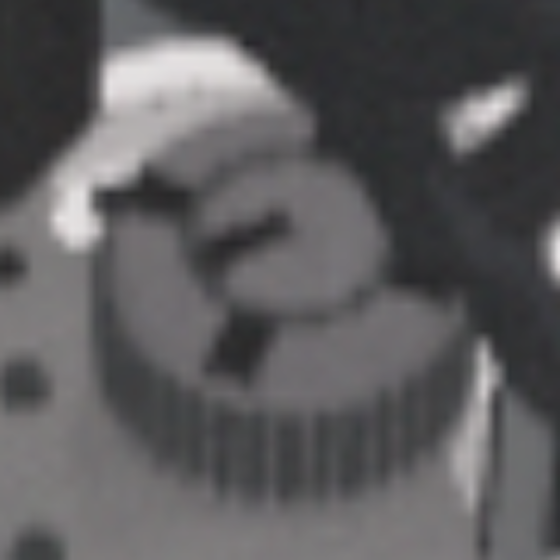

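```bash
python3 -c "
from h import *
q=ctrl.get_image('side')
for z in(108,118): print(z,proj(q,[669.5,-69.3,z]))
print(np.array(ctrl.mark_of(q,'lock_grip')[0]['centre'])*[512,384])
cv2.imwrite('pics/e1.png',cv2.resize(q['img'][140:250,260:400,::-1],(770,600),interpolation=2)); st()
"
```

```text
108 [334.59452747 185.95813224]
118 [335.44448913 181.81658696]
[331.008  185.3184]
t 20.15 tcp [564.805 -47.581  86.244] xhead 44.45983945261514 F [-0.184  1.856  3.88 ] T [ 0.384  0.053 -0.013] w 44.59616557784818 q [-0.064  0.716  0.155  1.878 -0.191  0.563  0.991] ydir [-0.001  0.    -1.   ]
```

View pics/e1.png

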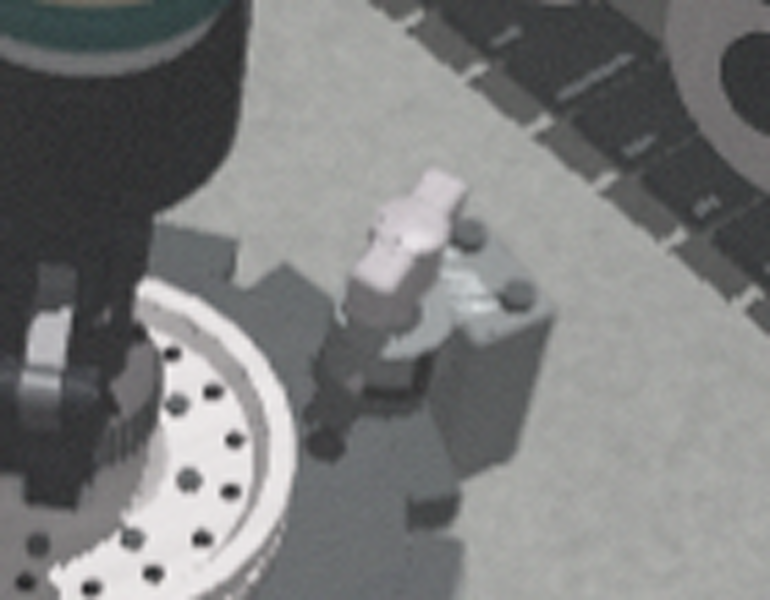

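```bash
python3 -c "
from h import *
print(ctrl.finish_job()); st()"
```

```text
the job is handed in; nothing more can be done
None
the job is handed in; nothing more can be done
```

I set the wheel bearing and handed the job in with the nut still gripped a quarter turn back from home. It took about 20 s of the 67 s. The hand-in gives no verdict.

- **Spindle lock:** I pressed the T-handle about 13 mm, against roughly 10 N of spring. I then turned it clockwise until the wrist torque rose to about 2 N m, and let go; the force dropped to zero. The last side picture shows the handle low and turned. The wheel's holes and the axle mark did not move while the nut turned.
- **Nut screwed home:** I turned the nut clockwise until the torque rose to between 1.4 and 1.65 N m and the pads slipped on it. Its normal running friction is only 0.12 N m, so it had hit the stop. The slots in the pictures show it turned about 133 degrees, while the gripper turned 148.
- **Backed off and held:** I turned it back about 90 degrees, from a gripper heading of -45.3 to +44.4. The fingers are closed on it at 44.6 mm, with the grasp point within a few millimetres of the nut's centre.

**What was less certain:**
- The nut's quarter turn is read from the gripper's angle, because the fingers hid most of the slots in the last picture.
- The network's mark for the lock handle was about 4 pixels to one side of where I expected it. Its height matched the latched position, not the raised one.
- I did not measure the loose parts again at the end. The arm stayed well above them throughout.

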